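# Cover the mould that holds the whole sugar cake

### The arm

A 6-joint arm with a two-finger parallel gripper is mounted at the origin on the work surface. World frame = base frame: x ahead of the robot, y to its left, z up, the work surface at z = 0. Lengths are in m, angles in degrees, forces in N, time in s.
With the tool pointing down it reaches from about 0.375 to 0.825 m from the base axis. Payload 5.5 kg.
Tool frame: the origin (TCP) lies midway between the tips of the shut fingers; the grasp point (between the pads) lies env.grasp_offset behind it (env.grasp_offset is the distance from the TCP to the grasp point, in m); z points along the fingers, y is the line along which they close (so a half turn about z gives the same grasp; the last joint's range is limited). The gripper opens to 85 mm and grips with 20 to 120 N. Pads are 22 mm wide; open, the fingers measure 114 mm over their backs; the gripper's body (76 mm by 85 mm) begins 54 mm behind the grasp point. The pads swing forward as they close: fully open they stand 13 mm farther back than shut.
Start: joints at [-72.88, 17.962, -2.699, 69.339, 0, 90], TCP at [0.177, -0.573, 0.231] pointing down, gripper open.
Joint ranges: [-152.73, 152.73], [-39.44, 99.34], [-58.76, 71.6], [-118.89, 123.64], [-81.53, 83.1], [-180, 180]. Speed limits (degrees/s): [136.94, 136.94, 172.46, 180, 180, 180].

### API

Orientations are given as [roll, pitch, yaw] about the fixed x, y, z axes, in that order (R = Rz(yaw) Ry(pitch) Rx(roll)).
In Python, from workcell import env gives the robot as it stands. The module is installed in compiled form; this text tells all that it offers.
- The arm moves only by the tool play_rows, never from a script. Its argument "commands" is a list that holds one entry, the list of rows, each a list of 7 numbers: the shift along the world's x, y, z scaled (see below), then the turn, a rotation vector about the world's x, y, z scaled (see below), then the opening, from -1 (shut) to 1 (fully open). In form: [[[tx, ty, tz, rx, ry, rz, grip], ...]]. A call has exactly 5 rows; each row is the pose to reach, as a shift and turn from the pose commanded when the call began; what a row does not reach only later rows make up. The controller multiplies each number of a shift by 0.4 m and each number of a turn by 120 degrees. A row lasts 1/8 s, in which the tool goes at most 62.5 mm and 10.7 degrees, less where a joint would pass 70% of its speed; a pose out of reach is approached as far as the arm can. A call with a number of a shift or a turn outside -1 to 1 is refused whole. A call with a gripper value outside its range is refused whole. The fingers move at their own pace and stop on an object; "force" is the grip in N (left out, the last holds). Time passes only in rows, so rows that repeat a pose let the fingers close, or fill a call up. It gives the time, the measured TCP pose, the force, the opening and the grip force at its end, in the units of the state.
- env.observe(): the state, without advancing time (a new reading comes with each control period).
- env.grab_frame(name): name is "scene" or "top" or "wrist"; returns the picture (420x560x3 uint8, red, green, blue); there is no depth.
- env.calibration(name): a dict with "K" (3x3 intrinsics, pixels), "R" (3x3) and "t" (3): a world point X has camera coordinates R X + t. Camera axes: x right, y down, z forward; pixel columns grow to the right and rows downward; lengths in m; the calibration is good to about 2 mm. A picture is of the moment at which its call begins: read the wrist's pose just before it. calibration takes no time and is no camera call; for the wrist camera it gives the pose at the moment of the call.
- env.job_done(): hands the job in; it is judged then, once.
The state is a dict: "time_s": time; "joints": joint angles; "dq": joint speeds; "effort": joint torques, N m; "ee_pos": TCP position; "tcp_rot": TCP orientation; "wrist_force": force on the tool from outside, world axes, zero at the start; "torque": the same for the moment, N m; "width": finger opening in m; "finger_force": force on a finger pad.
Only numpy, scipy, OpenCV 4.12 (cv2) and the standard library are available. Lean on these libraries where they do the work, as an engineer would, in place of code of your own. Each camera call takes 0.05 s, during which the arm holds its last target. There are 200 camera calls.

### The job

One mould holds a whole round sugar cake and the other a broken half: close the mould with the whole cake, using the lid board whose holes match its pins, lowered gently until it lies flush. Stand whatever is on that lid upright on the cork mat, clear of the finished mould. Leave the other lid with what stands on it, the cakes, and the other things on the bench where they are.

Things in the scene. Friction and masses are not known exactly. Their poses are not given: they have to be found in the camera images.
- mould_line: Fixed wooden block 160 x 100 x 35 high; a round recess in its top (80 across, 20 deep) holds a sugar cake. Two steel pins, 10 across, stand 16 above its top (upper 4 tapered) at (64, 0), (-64, 0), on the long centre line from its centre. Origin: centre of the underside; x along the long side, z up.
- mould_line_top (a point): Centre of the top face level of mould_line, 35 above its origin, axes as the mould's. A lid that lies flush has its origin here.
- mould_diag: Fixed wooden block 160 x 100 x 35 high; a round recess in its top (80 across, 20 deep) holds a sugar cake. Two steel pins, 10 across, stand 16 above its top (upper 4 tapered) at (64, 34), (-64, -34), in diagonal corners from its centre. Origin: centre of the underside; x along the long side, z up.
- mould_diag_top (a point): Centre of the top face level of mould_diag, 35 above its origin, axes as the mould's. A lid that lies flush has its origin here.
- lid_line: Loose light wooden lid 160 x 100 x 12, two through holes 15 across at (64, 0), (-64, 0), on the long centre line; fits only mould_line, either way round. Dark grip bar across its top: 20 along x, 50 along y, 12 to 42 above the underside; pinch across x. Origin: centre of underside, x along the long side, z up. Starts on the bench with the jar or packet on one end, 54 along +x.
- lid_diag: Loose light wooden lid 160 x 100 x 12, two through holes 15 across at (64, 34), (-64, -34), in diagonal corners; fits only mould_diag, either way round. Dark grip bar across its top: 20 along x, 50 along y, 12 to 42 above the underside; pinch across x. Origin: centre of underside, x along the long side, z up. Starts on the bench with the jar or packet on one end, 54 along +x.
- cake_whole: Whole round tan palm sugar cake, 68 across, 14 high, lying in the recess of one of the two moulds. Origin: centre of the underside, 15 above the bench.
- cake_half: Broken half-round tan sugar cake, radius 33, 14 high, lying in the recess of the other mould. Origin: on the underside, at the middle of its straight edge; the half disc lies on its +x side.
- jar: Small round jar of sugar syrup with a red screw cap, 54 across, 75 high, about 0.2 kg, upright on one end of one of the lids. Origin: centre of the underside, z up.
- packet: Small square packet of woven pale palm leaf, stiff, 46 x 46 x 50 high, about 0.12 kg, upright on one end of the other lid. Origin: centre of the underside; x and y square to its sides, z up.
- mat: Round cork mat, 110 across, 5 thick, fixed flat on the bench and empty. Origin: centre of the underside.
- tall_jar: Bystander: tall jar with a red cap, 76 across, 130 high, upright on the bench. Origin: centre of the underside.
- bowl: Bystander: steel bowl, 100 across, 45 high, on the bench. Origin: centre of the underside.
- spatula: Bystander: wooden spatula 240 long lying at the far edge of the work. Origin: about its middle, on the underside; x along it.
Things that resemble listed ones, but are neither listed nor needed, are in the scene too. Leave any pink or red look-alike of the lid_line alone.

How it is judged (in metres and radians):
At the end, for the whole second after the job is handed in: The whole cake's mould has its own lid on: flush within 3 mm, centred within 5 mm, turned under 0.08 rad, at rest. What stood on that lid is upright on the mat, within 50 mm of its centre. The other lid is within 20 mm of its start, its load upright on it within 30 mm; cakes in their moulds (((horizontal distance between cake_whole and mould_line below 0.03 m and horizontal distance between cake_half and mould_diag below 0.03 m and z of lid_line in the frame of mould_line_top between -0.004 and 0.003 m and horizontal distance between lid_line and mould_line_top below 0.005 m and angle between the x axis of lid_line and the x axis of mould_line_top, either way round below 0.08 rad and angle between lid_line's own z axis and vertical below 0.04 rad and linear speed of lid_line below 0.02 m/s and distance of lid_diag from where it was at the start of the episode below 0.02 m and ((horizontal distance between jar and mat below 0.05 m and z of jar in the frame of mat between 0.002 and 0.009 m and angle between each of jar, packet's own z axis and vertical below 0.1 rad and linear speed of jar below 0.02 m/s and horizontal distance between packet and lid_diag below 0.08 m and z of packet in the frame of lid_diag between 0.008 and 0.016 m and distance of packet from where it was at the start of the episode below 0.03 m) or (horizontal distance between packet and mat below 0.05 m and z of packet in the frame of mat between 0.002 and 0.009 m and angle between each of packet, jar's own z axis and vertical below 0.1 rad and linear speed of packet below 0.02 m/s and horizontal distance between jar and lid_diag below 0.08 m and z of jar in the frame of lid_diag between 0.008 and 0.016 m and distance of jar from where it was at the start of the episode below 0.03 m))) or (horizontal distance between cake_whole and mould_diag below 0.03 m and horizontal distance between cake_half and mould_line below 0.03 m and z of lid_diag in the frame of mould_diag_top between -0.004 and 0.003 m and horizontal distance between lid_diag and mould_diag_top below 0.005 m and angle between the x axis of lid_diag and the x axis of mould_diag_top, either way round below 0.08 rad and angle between lid_diag's own z axis and vertical below 0.04 rad and linear speed of lid_diag below 0.02 m/s and distance of lid_line from where it was at the start of the episode below 0.02 m and ((horizontal distance between jar and mat below 0.05 m and z of jar in the frame of mat between 0.002 and 0.009 m and angle between each of jar, packet's own z axis and vertical below 0.1 rad and linear speed of jar below 0.02 m/s and horizontal distance between packet and lid_line below 0.08 m and z of packet in the frame of lid_line between 0.008 and 0.016 m and distance of packet from where it was at the start of the episode below 0.03 m) or (horizontal distance between packet and mat below 0.05 m and z of packet in the frame of mat between 0.002 and 0.009 m and angle between each of packet, jar's own z axis and vertical below 0.1 rad and linear speed of packet below 0.02 m/s and horizontal distance between jar and lid_line below 0.08 m and z of jar in the frame of lid_line between 0.008 and 0.016 m and distance of jar from where it was at the start of the episode below 0.03 m))))); the robot touches nothing.
It fails at once if the tall jar, the bowl or the spatula is pushed more than 25 mm from its place (distance of any of tall_jar, bowl, spatula from where it was at the start of the episode above 0.025 m).
It fails at once if a cake is shifted more than 20 mm (distance of any of cake_whole, cake_half from where it was at the start of the episode above 0.02 m).
It fails at once if the lid that belongs to the mould with the broken cake is moved more than 20 mm ((horizontal distance between cake_whole and mould_line below 0.03 m and distance of lid_diag from where it was at the start of the episode above 0.02 m) or (horizontal distance between cake_whole and mould_diag below 0.03 m and distance of lid_line from where it was at the start of the episode above 0.02 m)).
It fails at once if the small jar or the packet is tipped over (leans more than 0.6 rad) (angle between any of jar, packet's own z axis and vertical above 0.6 rad).
It fails at once if the lid comes down on its mould faster than 0.4 m/s (dropped or slammed) ((horizontal distance between lid_line and mould_line_top below 0.02 m and z of lid_line in the frame of mould_line_top below 0.03 m and linear speed of lid_line above 0.4 m/s) or (horizontal distance between lid_diag and mould_diag_top below 0.02 m and z of lid_diag in the frame of mould_diag_top below 0.03 m and linear speed of lid_diag above 0.4 m/s)).
It also fails if it takes over 64 s, if anything falls off the work surface, if the arm or the gripper's body presses on something with over 40 N, if the wrist force passes 120 N, or if a joint passes its speed limit or range.

## Working session

There is one attempt and no reset: what is moved stays moved. The work goes in short steps, Python scripts to look and compute and a tool call to move; the robot and the scene stay as the last step left them, time stands still between calls to the robot, and variables do not carry over. Pictures are saved under pics/ and viewed, at most 10 in all, crops included, and the job is handed in when it is done.

Besides the shell and the picture viewer there is one more tool, called after "Emit:" as name(argument=value, ...), one argument or row to a line, values as JSON. play_rows: Moves the arm, as the interface text tells. Shifts and turns lie within -1 to 1; 1 stands for 0.4 m of shift or 120 degrees of turn. Its arguments: {"type":"object","properties":{"commands":{"type":"array","items":{"type":"array","items":{"type":"array","items":{"type":"number"}}}},"force":{"type":"number"}},"required":["commands"]}

```bash
mkdir -p pics
cat > h.py <<'E'
import numpy as np, cv2
from workcell import env
def save(n,im,s=1.0):
    cv2.imwrite('pics/%s.png'%n, cv2.resize(im[:,:,::-1],None,fx=s,fy=s,interpolation=cv2.INTER_CUBIC))
def ray(c,u,v):
    K,R,t=[np.array(c[k],float) for k in('K','R','t')]
    return -R.T@t, R.T@np.linalg.inv(K)@np.array([u,v,1.])
def onz(c,u,v,z):
    o,d=ray(c,u,v); return o+d*(z-o[2])/d[2]
def proj(c,X):
    K,R,t=[np.array(c[k],float) for k in('K','R','t')]
    p=K@(R@np.array(X,float)+t); return p[:2]/p[2]
def tri(c1,p1,c2,p2):
    o1,d1=ray(c1,*p1);o2,d2=ray(c2,*p2)
    s=np.linalg.lstsq(np.c_[d1,-d2],o2-o1,rcond=None)[0]
    return (o1+d1*s[0]+o2+d2*s[1])/2
E
python3 - <<'E'
from h import *
import pickle
print(env.observe(), env.grasp_offset)
for n in('top','scene'):
    im=env.grab_frame(n); c=env.calibration(n); pickle.dump((im,c),open(n+'.pkl','wb')); save(n+'0',im,1.42)
    print(n,c, onz(c,280,210,0))
E
```

```text
{'time_s': 0.0, 'joints': array([-7.28817208e+01,  1.80035197e+01, -2.75311628e+00,  6.93401831e+01,
        9.69348913e-04,  8.99999505e+01]), 'dq': array([ 0.02342753, -0.05610779, -0.0039659 , -0.10498683, -0.05098192,
       -0.00776749]), 'effort': array([ 2.09174023e-04, -5.39587605e+01,  3.39751482e+01,  1.90110627e-02,
       -2.67664154e-04, -1.31244451e-05]), 'ee_pos': array([ 0.17644455, -0.57287257,  0.2304501 ]), 'tcp_rot': array([-1.79903181e+02, -9.69431217e-04,  1.71183271e+01]), 'wrist_force': array([0.41523401, 1.07336037, 0.32868886]), 'torque': array([-0.03786883, -0.04553905,  0.01523507]), 'finger_force': 0.0, 'width': 0.08577935592178032} 0.0187
top {'K': array([[471.81746264,   0.        , 280.40774566],
       [  0.        , 471.81746264, 208.33302954],
       [  0.        ,   0.        ,   1.        ]]), 'R': array([[-0.00655237, -0.99955096, -0.02923961],
       [-0.99555718,  0.00926723, -0.09370176],
       [ 0.09393065,  0.02849573, -0.99517085]]), 't': array([-0.08477725,  0.47800775,  1.19527309])} [ 0.47494101 -0.08685887  0.        ]
scene {'K': array([[497.35173317,   0.        , 276.67660546],
       [  0.        , 497.35173317, 213.44387334],
       [  0.        ,   0.        ,   1.        ]]), 'R': array([[-0.86797481,  0.49659284,  0.00390926],
       [ 0.39034954,  0.68710041, -0.61279708],
       [-0.3069967 , -0.53036645, -0.79023064]]), 't': array([ 0.4608386 , -0.08228086,  1.61465907])} [ 0.43658136 -0.14396688  0.        ]
```

View pics/top0.png

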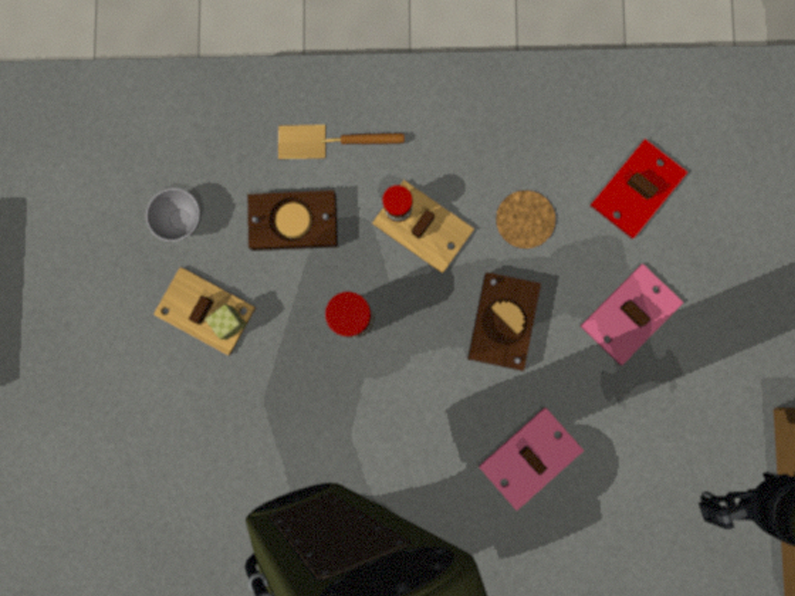

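View pics/scene0.png

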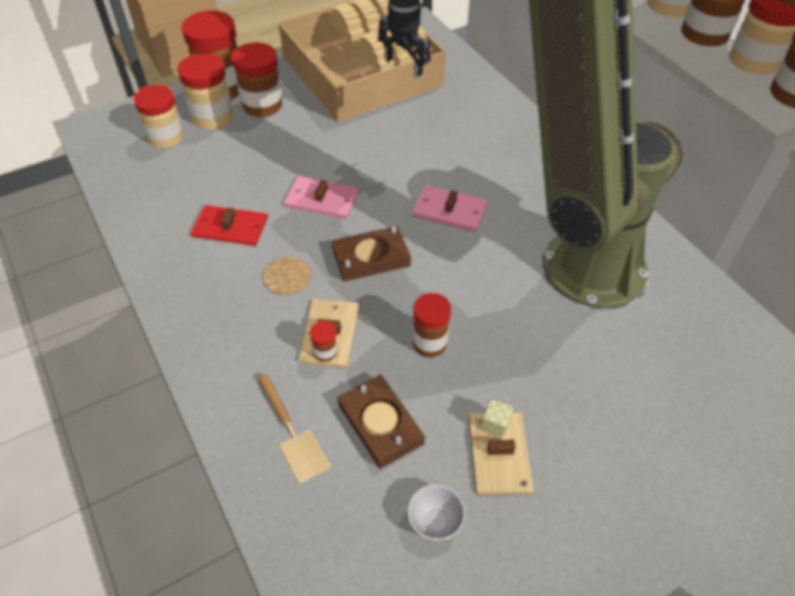

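The top view (picture pixels, scaled 1.42) shows the whole cake at (292,220) in the mould whose pins at (254,219) and (325,216) lie on the centre line. The half cake is at (505,320) in the diagonal mould.

Candidates for lid_line:
- **Jar lid:** tan, at (425,226), with its free hole at (452,245) on the centre line.
- **Packet lid:** tan, at (204,311), with its free hole at (164,311) in a corner, so this is lid_diag.
- **Decoys:** red at (640,188), pink at (633,313) and pink at (532,460).

I choose the jar lid and will check it in one close crop.

Run:
```python
from h import *
import pickle
T,ct=pickle.load(open('top.pkl','rb'));S,cs=pickle.load(open('scene.pkl','rb'))
a=cv2.resize(T[120:195,255:340,::-1],None,fx=6,fy=6,interpolation=cv2.INTER_CUBIC)
b=cv2.resize(T[180:255,105:185,::-1],None,fx=3.4,fy=6,interpolation=cv2.INTER_CUBIC)
cv2.imwrite('pics/crop1.png',np.hstack([a,b]))
def comps(im,m,amin=60):
    n,l,s,c=cv2.connectedComponentsWithStats(m.astype(np.uint8))
    return [(s[i],c[i],l==i) for i in range(1,n) if s[i][4]>amin]
for nm,im,c in(('top',T,ct),('scene',S,cs)):
    h=cv2.cvtColor(im,cv2.COLOR_RGB2HSV)
    H,Sa,V=[h[:,:,i].astype(int) for i in range(3)]
    for lab,m,z in(('red',((H<6)|(H>174))&(Sa>180)&(V>80),.087),('tan',(H>10)&(H<26)&(Sa>70)&(V>110),.012),('dark',(H<20)&(Sa>90)&(V<100)&(V>15),.035)):
        for s,cc,mm in comps(im,m):
            r=cv2.minAreaRect(cv2.findContours(mm.astype(np.uint8),0,1)[0][0])
            print(nm,lab,s[4],cc.round(1),'rect',np.round(r[0],1),np.round(r[1],1),round(r[2],1),'xy',onz(c,*cc,z)[:2].round(3))
```

```text
top red 2049 [449.4 132.7] rect [449.6 132.4] [38.2 60.9] 39.5 xy [ 0.653 -0.506]
top red 338 [279.4 140.9] rect [279.5 141. ] [20. 19.] 90.0 xy [ 0.638 -0.089]
top red 756 [244.7 220.8] rect [245. 221.] [30. 30.] 90.0 xy [ 0.441 -0.003]
top tan 1063 [223.8  99. ] rect [239.5  99.5] [23. 87.] 90.0 xy [0.772 0.061]
top tan 1785 [300.5 162.4] rect [297.5 158.8] [61.8 39.1] 35.0 xy [ 0.598 -0.142]
top tan 1353 [369.7 154.1] rect [369.5 154. ] [40. 41.] 90.0 xy [ 0.618 -0.323]
top tan 469 [205.6 154.4] rect [205.5 154.5] [23. 23.] 90.0 xy [0.623 0.108]
top tan 1471 [135.5 217. ] rect [143.2 218.6] [60.8 39.3] 28.6 xy [0.459 0.291]
top tan 115 [168.3 214.3] rect [168.7 215.1] [19.4  9.6] 40.2 xy [0.465 0.205]
top tan 298 [358.8 221.7] rect [359.5 221. ] [26.2 13.4] 45.0 xy [ 0.442 -0.29 ]
top dark 224 [452.4 130.3] rect [452.5 130.4] [20.7 11.4] 37.9 xy [ 0.673 -0.531]
top dark 1876 [205.4 154.6] rect [205.3 154.6] [39.4 62. ] 87.6 xy [0.617 0.104]
top dark 171 [297.9 156.8] rect [297.3 156.9] [10.3 20.8] 31.0 xy [ 0.609 -0.135]
top dark 2129 [354.5 226.4] rect [355.  225.8] [40.  62.8] 1
[... 2684 characters left out ...]
 [32.  10.7] 13.1 xy [-0.854 -0.534]
scene dark 107 [557.   38.5] rect [556.   36.5] [25.  6.] 90.0 xy [-1.011 -0.338]
scene dark 295 [182.3  56.9] rect [183.   55.6] [16.6 30.6] 72.2 xy [ 0.401 -0.987]
scene dark 152 [551.1  66.9] rect [551.3  66.9] [21.9  8.8] 35.5 xy [-0.835 -0.214]
scene dark 65 [177.7  77.9] rect [177.4  78. ] [14.2  5.5] 12.5 xy [ 0.469 -0.871]
scene dark 62 [317.1 141.6] rect [317.2 141.6] [ 4.8 13.6] 21.8 xy [ 0.192 -0.314]
scene dark 861 [259.4 181.1] rect [260.8 177.9] [28.6 49.4] 76.5 xy [ 0.449 -0.254]
scene dark 135 [270.5 288.1] rect [269.1 290.5] [32.  21.8] 14.0 xy [0.608 0.1  ]
scene dark 255 [266.6 311.1] rect [261.5 309. ] [64.4 29.1] 26.6 xy [0.65  0.155]
```

View pics/crop1.png

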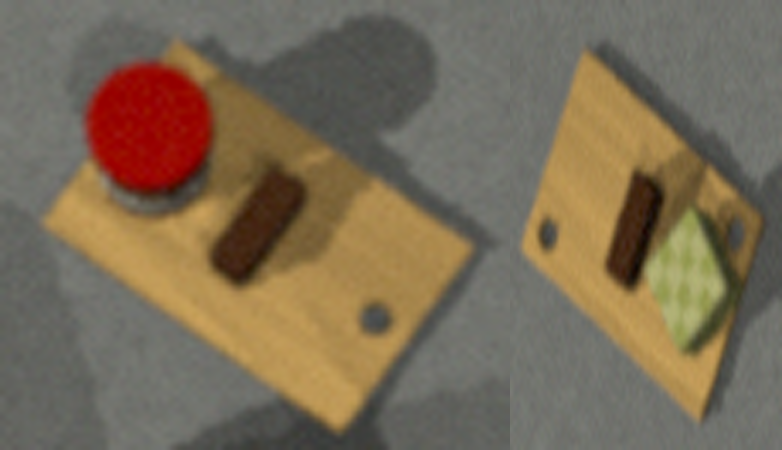

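The crop confirms it. The jar lid's hole at crop (375,318) lies on the centre line, and the packet lid's holes at (547,232) and (738,235) are in corners. So lid_line carries the jar. I'll move above it for a wrist view.

Emit:
play_rows(
  commands=[
    [[0.13,0.13,0.05,0,0,0.08,1],[0.26,0.26,0.1,0,0,0.16,1],[0.39,0.39,0.15,0,0,0.2,1],[0.5,0.5,0.2,0,0,0.25,1],[0.6,0.6,0.2,0,0,0.3,1]],
  ],
  force=40,
)

```text
time_s: 0.72
ee_pos: [0.392, -0.3581, 0.3075]
tcp_rot: [179.9, 0.0, 53.3]
wrist_force: [0.9, -0.8, -0.1]
width: 0.0856
finger_force: 0.0
```

Emit:
play_rows(
  commands=[
    [[0.13,0.13,0.0,0,0,0,1],[0.26,0.26,0,0,0,0.0,1],[0.35,0.39,0,0,0,0,1],[0.4,0.46,0,0,0,0,1],[0.4,0.46,0,0,0,0,1]],
  ],
)

```text
time_s: 1.35
ee_pos: [0.5523, -0.172, 0.3057]
tcp_rot: [-179.9, -0.0, 53.4]
wrist_force: [-0.1, -1.4, -0.1]
width: 0.0856
finger_force: 0.0
```

Run:
```python
from h import *
import pickle
o=env.observe();print(o['ee_pos'],o['tcp_rot'],o['time_s'],o['wrist_force'])
c=env.calibration('wrist');im=env.grab_frame('wrist');pickle.dump((im,c),open('w1.pkl','wb'));save('w1',im,1.42)
print(c['R'],-np.array(c['R']).T@np.array(c['t']))
T,ct=pickle.load(open('top.pkl','rb'));S,cs=pickle.load(open('scene.pkl','rb'))
print('cap',tri(ct,(279.4,140.9),cs,(227.4,234.3)))
print('lidc',onz(ct,297.5,158.8,.012),'mat',onz(ct,369.6,154,.005),tri(ct,(369.6,154),cs,(201.6,193.6)))
print('mould',onz(ct,205.3,154.6,.035),'cake',tri(ct,(205.5,154.5),cs,(267.3,294.7)))
```

```text
[ 0.55228361 -0.17199006  0.30566888] [-1.79923712e+02 -2.27621609e-02  5.34419446e+01] 1.35 [-0.14189298 -1.41741334 -0.09482695]
[[ 0.80303663 -0.59592295 -0.00282778]
 [-0.56618267 -0.76442337  0.3083733 ]
 [-0.18592835 -0.24603402 -0.95126122]] [ 0.59998979 -0.10759653  0.44749971]
cap [ 0.64065245 -0.08879794  0.07822811]
lidc [ 0.60817043 -0.13397225  0.012     ] mat [ 0.6200129 -0.3234119  0.005    ] [ 0.62158394 -0.32457288  0.00124721]
mould [0.61754435 0.10463717 0.035     ] cake [0.62107978 0.10667457 0.02070865]
```

View pics/w1.png

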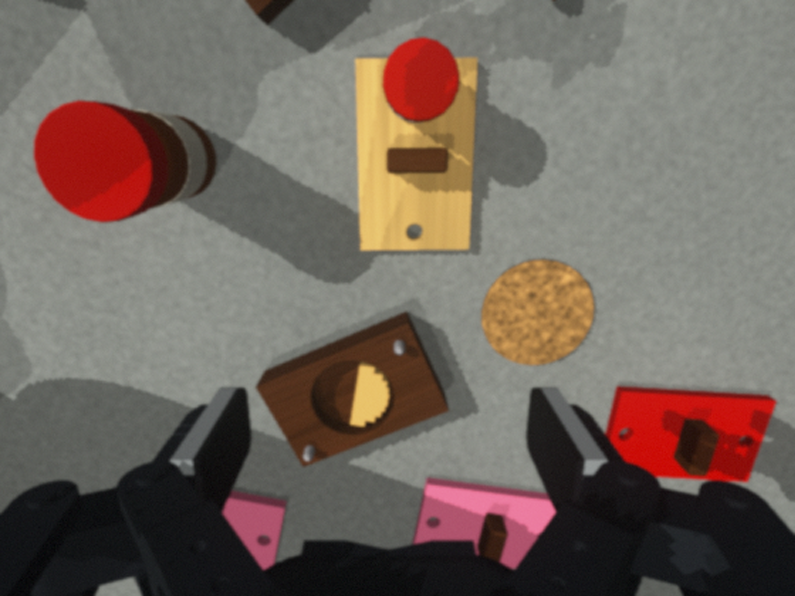

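The wrist view shows the jar cap at (421,79), the lid at (417,155) with its bar at (417,160) and hole at (414,231), and the mat at (538,311). I'll measure these and triangulate them against the top view.

```bash
cat >> h.py <<'E'
def masks(im):
    h=cv2.cvtColor(im,cv2.COLOR_RGB2HSV);H,S,V=[h[:,:,i].astype(int) for i in range(3)]
    return {'red':((H<6)|(H>174))&(S>180)&(V>80),'tan':(H>10)&(H<26)&(S>70)&(V>110),'dark':(H<20)&(S>90)&(V<110)&(V>15)}
def near(m,p):
    """contour, area and centroid of the blob whose centroid is nearest to p"""
    n,l,s,c=cv2.connectedComponentsWithStats(m.astype(np.uint8))
    k=[i for i in range(1,n) if s[i][4]>25]; i=min(k,key=lambda i:np.hypot(*(c[i]-p)))
    ct=max(cv2.findContours((l==i).astype(np.uint8),0,1)[0],key=cv2.contourArea)
    return ct[:,0].astype(float),s[i][4],c[i]
E
python3 - <<'E'
from h import *
import pickle
T,ct=pickle.load(open('top.pkl','rb'));W,cw=pickle.load(open('w1.pkl','rb'))
mt,mw=masks(T),masks(W); s=1/1.42
q=lambda x,y:np.array([x*s,y*s])
for nm,k,pt,pw in(('cap','red',(279,141),q(421,79)),('bar','dark',(298,157),q(417,160)),('mat','tan',(370,154),q(538,311))):
    a,b=near(mt[k],pt),near(mw[k],pw)
    print(nm,a[1:],b[1:],'tri',tri(ct,a[2],cw,b[2]).round(4),[onz(cw,*b[2],z)[:2].round(4) for z in(.005,.042,.087)])
cn,ar,cc=near(mw['tan'],q(417,200)); print('lid',ar,cc)
P=np.array([onz(cw,u,v,.012)[:2] for u,v in cn]).astype(np.float32)
r=cv2.minAreaRect(P);print(r, cv2.boxPoints(r))
g=cv2.cvtColor(W,cv2.COLOR_RGB2GRAY); x,y=np.round(q(414,231)).astype(int)
sub=g[y-10:y+11,x-10:x+11]; hm=(sub<110).astype(np.uint8); c=near(hm,(10,10)); hp=c[2]+[x-10,y-10]
print('hole',hp,c[1],onz(cw,*hp,.012))
a=near((cv2.cvtColor(T,cv2.COLOR_RGB2GRAY)[167:179,312:324]<125),(6,6)); print(a[1],a[2]+[312,167],'tri',tri(ct,a[2]+[312,167],cw,hp))
E
```

```text
cap (np.int32(338), array([279.43491124, 140.91420118])) (np.int32(2379), array([295.90248003,  55.62421185])) tri [ 0.6429 -0.0875  0.0698] [array([ 0.6505, -0.0828]), array([ 0.6463, -0.0849]), array([ 0.6412, -0.0874])]
bar (np.int32(186), array([297.82795699, 156.56989247])) (np.int32(711), array([294.28129395, 112.7721519 ])) tri [ 0.6103 -0.1342  0.0294] [array([ 0.6108, -0.1352]), array([ 0.6099, -0.1329]), array([ 0.6088, -0.1301])]
mat (np.int32(1353), array([369.69253511, 154.14708056])) (np.int32(4678), array([378.26100898, 219.5       ])) tri [ 0.6221 -0.3255 -0.0063] [array([ 0.6216, -0.3202]), array([ 0.6198, -0.3024]), array([ 0.6176, -0.2808])]
lid 8422 [291.27250059 117.41035384]
((0.6092146039009094, -0.13262014091014862), (0.16110163927078247, 0.1023535430431366), 53.565635681152344) [[ 0.5202017  -0.16703236]
 [ 0.60254896 -0.22782028]
 [ 0.6982275  -0.09820792]
 [ 0.61588025 -0.03742   ]]
hole [290.8125   163.078125] 64 [ 0.57068485 -0.18303841  0.012     ]
33 [317.42424242 172.57575758] tri [ 0.57100979 -0.18467367  0.00885301]
```

Emit:
play_rows(
  commands=[
    [[0,0,-0.1,0,0,0,1],[0,0,-0.2,0,0,0,1],[0,0,-0.2,0,0,0,1],[0,0,-0.2,0,0,0,1],[0,0,-0.2,0,0,0,1]],
  ],
)

```text
time_s: 2.02
ee_pos: [0.5517, -0.1762, 0.2287]
tcp_rot: [179.8, -0.1, 53.1]
wrist_force: [0.9, 0.7, -0.2]
width: 0.0857
finger_force: 0.0
```

Emit:
play_rows(
  commands=[
    [[0.06,0.06,-0.05,0,0,0,1],[0.12,0.12,-0.1,0,0,0,1],[0.18,0.18,-0.17,0,0,0,1],[0.223,0.219,-0.22,0,0,0,1],[0.223,0.219,-0.22,0,0,0,1]],
  ],
)

```text
time_s: 2.65
ee_pos: [0.6403, -0.0866, 0.1379]
tcp_rot: [-179.9, 0.0, 53.2]
wrist_force: [-0.2, -1.0, -0.6]
width: 0.0853
finger_force: 0.0
```

Emit:
play_rows(
  commands=[
    [[0,0,-0.05,0,0,0,1],[0,0,-0.1,0,0,0,1],[0,0,-0.16,0,0,0,1],[0,0,-0.22,0,0,0,1],[0,0,-0.25,0,0,0,1]],
  ],
)

```text
time_s: 3.28
ee_pos: [0.6398, -0.0887, 0.0391]
tcp_rot: [180.0, 0.0, 53.1]
wrist_force: [-0.0, 0.6, 0.9]
width: 0.0854
finger_force: 0.0
```

Aligned on the jar. I'll close gently and lift.

Emit:
play_rows(
  commands=[
    [[0,0,0,0,0,0,-1],[0,0,0,0,0,0,-1],[0,0,0,0,0,0,-1],[0,0,0,0,0,0,-1],[0,0,0,0,0,0,-1]],
  ],
  force=30,
)

```text
time_s: 3.9
ee_pos: [0.641, -0.0879, 0.0402]
tcp_rot: [179.9, -0.1, 53.1]
wrist_force: [-0.8, -1.2, 6.6]
width: 0.0532
finger_force: 31.1
```

Emit:
play_rows(
  commands=[
    [[0,0,0,0,0,0,-1],[0,0,0.02,0,0,0,-1],[0,0,0.05,0,0,0,-1],[0,0,0.1,0,0,0,-1],[0,0,0.15,0,0,0,-1]],
  ],
)

```text
time_s: 4.53
ee_pos: [0.6398, -0.0877, 0.0996]
tcp_rot: [-180.0, 0.0, 53.1]
wrist_force: [0.1, 0.2, -1.3]
width: 0.0527
finger_force: 31.8
```

Emit:
play_rows(
  commands=[
    [[0,-0.05,0.02,0,0,0,-1],[-0.01,-0.15,0.02,0,0,0,-1],[-0.03,-0.27,0.02,0,0,0,-1],[-0.04,-0.4,0.02,0,0,0,-1],[-0.047,-0.5,0.0,0,0,0,-1]],
  ],
)

```text
time_s: 5.15
ee_pos: [0.6206, -0.2912, 0.0991]
tcp_rot: [179.9, 0.0, 53.0]
wrist_force: [0.8, -0.4, -1.8]
width: 0.0527
finger_force: 31.9
```

Emit:
play_rows(
  commands=[
    [[0,-0.06,0,0,0,0,-1],[0,-0.086,-0.02,0,0,0,-1],[0,-0.086,-0.05,0,0,0,-1],[0,-0.086,-0.09,0,0,0,-1],[0,-0.086,-0.12,0,0,0,-1]],
  ],
)

```text
time_s: 5.78
ee_pos: [0.6206, -0.3204, 0.0488]
tcp_rot: [-179.9, 0.0, 53.2]
wrist_force: [0.0, -0.3, -2.3]
width: 0.0528
finger_force: 31.9
```

Emit:
play_rows(
  commands=[
    [[0,0,-0.01,0,0,0,-1],[0,0,-0.02,0,0,0,-1],[0,0,-0.03,0,0,0,-1],[0,0,-0.036,0,0,0,-1],[0,0,-0.036,0,0,0,-1]],
  ],
)

```text
time_s: 6.4
ee_pos: [0.621, -0.3222, 0.0362]
tcp_rot: [-180.0, 0.0, 53.1]
wrist_force: [0.1, 0.1, -1.1]
width: 0.0528
finger_force: 31.9
```

Emit:
play_rows(
  commands=[
    [[0,0,-0.003,0,0,0,-1],[0,0,-0.005,0,0,0,-1],[0,0,-0.005,0,0,0,-1],[0,0,-0.005,0,0,0,-1],[0,0,-0.005,0,0,0,-1]],
  ],
)

```text
time_s: 7.02
ee_pos: [0.6211, -0.3221, 0.0342]
tcp_rot: [180.0, -0.0, 53.1]
wrist_force: [-0.6, -0.2, -1.3]
width: 0.0527
finger_force: 31.9
```

Emit:
play_rows(
  commands=[
    [[0,0,-0.002,0,0,0,-1],[0,0,-0.004,0,0,0,-1],[0,0,-0.006,0,0,0,-1],[0,0,-0.006,0,0,0,-1],[0,0,-0.006,0,0,0,-1]],
  ],
)

```text
time_s: 7.65
ee_pos: [0.6214, -0.3223, 0.0331]
tcp_rot: [179.9, -0.0, 53.1]
wrist_force: [-1.3, 1.9, 6.6]
width: 0.053
finger_force: 32.0
```

Contact: the force went from about -2 N to +6.6 N. I'll release and rise, then go back above the lid.

Emit:
play_rows(
  commands=[
    [[0,0,0,0,0,0,1],[0,0,0,0,0,0,1],[0,0,0,0,0,0,1],[0,0,0.01,0,0,0,1],[0,0,0.05,0,0,0,1]],
  ],
)

```text
time_s: 8.28
ee_pos: [0.6202, -0.3217, 0.0514]
tcp_rot: [-179.9, 0.0, 53.1]
wrist_force: [-0.2, -0.6, 0.0]
width: 0.0854
finger_force: 0.0
```

Emit:
play_rows(
  commands=[
    [[0,0,0.1,0,0,0,1],[0,0,0.2,0,0,0,1],[0,0,0.32,0,0,0,1],[0,0,0.45,0,0,0,1],[0,0,0.5,0,0,0,1]],
  ],
)

```text
time_s: 8.9
ee_pos: [0.6225, -0.3229, 0.2577]
tcp_rot: [179.6, -0.1, 53.1]
wrist_force: [0.1, -0.2, 0.1]
width: 0.0853
finger_force: 0.0
```

Emit:
play_rows(
  commands=[
    [[0,0.1,0.02,0,0,-0.08,1],[-0.01,0.2,0.05,0,0,-0.16,1],[-0.02,0.3,0.05,0,0,-0.24,1],[-0.03,0.4,0.05,0,0,-0.32,1],[-0.034,0.475,0.05,0,0,-0.4,1]],
  ],
)

```text
time_s: 9.52
ee_pos: [0.6073, -0.1305, 0.2735]
tcp_rot: [180.0, -0.1, 4.8]
wrist_force: [0.4, -0.1, -0.3]
width: 0.0854
finger_force: 0.0
```

Emit:
play_rows(
  commands=[
    [[0,0,0,0,0,-0.08,1],[0,0,0,0,0,-0.16,1],[0,0,0,0,0,-0.24,1],[0,0,0,0,0,-0.32,1],[0,0,0,0,0,-0.35,1]],
  ],
)

```text
time_s: 10.15
ee_pos: [0.5695, -0.2188, 0.2733]
tcp_rot: [-174.4, 0.5, -24.0]
wrist_force: [-0.1, 0.4, 0.7]
width: 0.0853
finger_force: 0.0
```

Run:
```python
from h import *
import pickle
o=env.observe();print(o['ee_pos'],o['tcp_rot'],np.abs(o['dq']).max())
c=env.calibration('wrist');im=env.grab_frame('wrist');pickle.dump((im,c,o),open('w2.pkl','wb'));save('w2',im,1.42)
o=env.observe();print(o['ee_pos'],o['tcp_rot'],np.abs(o['dq']).max())
```

```text
[ 0.56946922 -0.21878865  0.27330181] [-174.35851369    0.45230634  -24.01539328] 17.836624813255924
[ 0.56828054 -0.22074319  0.27323974] [-174.43977133    0.47599044  -24.18449356] 2.0731710489879016
```

View pics/w2.png

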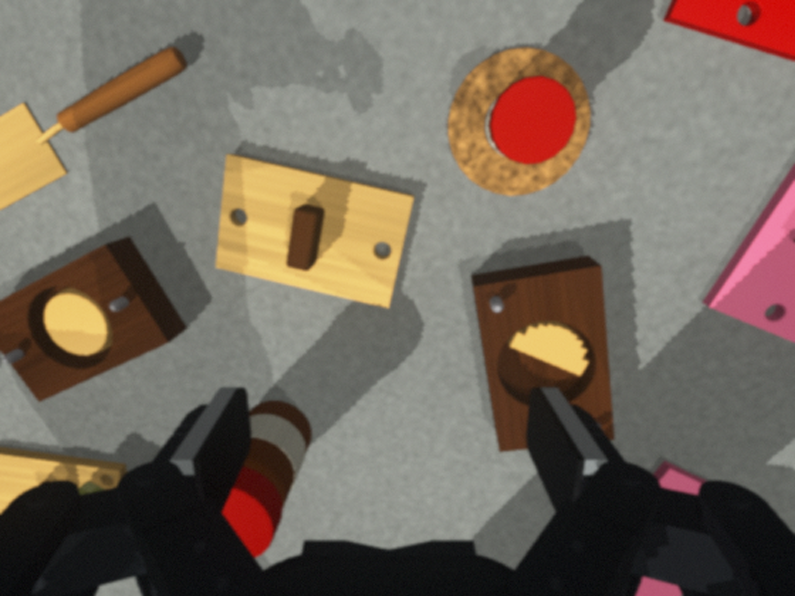

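The wrist view shows the lid unloaded at (315,232), with holes at (238,216) and (382,250) on its centre line. The jar stands on the mat at (530,118). The tool drifted during the turn, so I'll check the joints.

Run:
```python
from h import *
o=env.observe();print(o['ee_pos'],o['tcp_rot'],o['joints'],np.abs(o['dq']).max(),o['time_s'])
```

```text
[ 0.56828054 -0.22074319  0.27323974] [-174.43977133    0.47599044  -24.18449356] [-24.24252054  18.7283868    3.57793431  75.33118644   5.55974375
 179.94170077] 2.0731710489879016 10.2
```

Run:
```python
from scipy.spatial.transform import Rotation as R
c=R.from_euler('xyz',[-174.44,.476,-24.18],degrees=True)
t=R.from_euler('xyz',[180,0,26],degrees=True)
print((t*c.inv()).as_rotvec(degrees=True)/120)
```

```text
[-0.04777707 -0.00485256  0.41801983]
```

Emit:
play_rows(
  commands=[
    [[0.02,0.04,0.0,-0.009,-0.001,0.08,1],[0.04,0.08,0,-0.018,-0.002,0.16,1],[0.06,0.13,0,-0.028,-0.003,0.25,1],[0.08,0.18,0,-0.038,-0.004,0.334,1],[0.1,0.22,0,-0.048,-0.005,0.418,1]],
  ],
)

```text
time_s: 10.82
ee_pos: [0.6105, -0.1285, 0.2732]
tcp_rot: [179.9, 0.0, 26.7]
wrist_force: [0.1, -0.4, -0.7]
width: 0.0851
finger_force: 0.0
```

Emit:
play_rows(
  commands=[
    [[0,0,0,0,0,0.085,1],[0,0,0,0,0,0.17,1],[0,0,0,0,0,0.255,1],[0,0,0,0,0,0.34,1],[0,0,0,0,0,0.42,1]],
  ],
)

```text
time_s: 11.45
ee_pos: [0.6102, -0.1292, 0.2732]
tcp_rot: [179.9, 0.1, 77.1]
wrist_force: [-0.2, 0.1, 0.3]
width: 0.0852
finger_force: 0.0
```

Emit:
play_rows(
  commands=[
    [[0,0,0,0,0,0.085,1],[0,0,0,0,0,0.17,1],[0,0,0,0,0,0.255,1],[0,0,0,0,0,0.34,1],[0,0,0,0,0,0.42,1]],
  ],
)

```text
time_s: 12.08
ee_pos: [0.6102, -0.1292, 0.2732]
tcp_rot: [180.0, 0.1, 127.5]
wrist_force: [-0.3, -0.0, 0.1]
width: 0.0854
finger_force: 0.0
```

Emit:
play_rows(
  commands=[
    [[0,-0.011,-0.05,0,0,0.07,1],[0,-0.011,-0.1,0,0,0.134,1],[0,-0.011,-0.1,0,0,0.134,1],[0,-0.011,-0.1,0,0,0.134,1],[0,-0.011,-0.1,0,0,0.134,1]],
  ],
)

```text
time_s: 12.7
ee_pos: [0.6106, -0.134, 0.2332]
tcp_rot: [180.0, 0.2, 143.1]
wrist_force: [-0.0, -0.1, 0.2]
width: 0.0855
finger_force: 0.0
```

```bash
cat >> h.py <<'E'
def lid_measure(im,c,p,z=.012):
    """centre and axis (deg) from the two hole centroids of the tan lid around p"""
    m=masks(im)['tan']; cn,ar,cc=near(m,p)
    hull=cv2.convexHull(cn.astype(np.int32)); full=np.zeros(m.shape,np.uint8); cv2.fillConvexPoly(full,hull,1)
    g=cv2.cvtColor(im,cv2.COLOR_RGB2HSV)
    hole=(full>0)&(g[:,:,1]<90); hole=cv2.morphologyEx(cv2.erode(full,np.ones((9,9)))&hole.astype(np.uint8),cv2.MORPH_OPEN,np.ones((3,3)))
    n,l,s,cs=cv2.connectedComponentsWithStats(hole)
    hs=[(s[i][4],cs[i]) for i in range(1,n) if s[i][4]>30]
    P=np.array([onz(c,u,v,z)[:2] for u,v in cn]).astype(np.float32)
    return hs,[onz(c,*h[1],z)[:2] for h in hs],cv2.minAreaRect(P)
E
python3 - <<'E'
from h import *
import pickle
o=env.observe();print(o['ee_pos'],o['tcp_rot'],np.abs(o['dq']).max(),o['joints'].round(1))
c=env.calibration('wrist');im=env.grab_frame('wrist');pickle.dump((im,c,o),open('w3.pkl','wb'));save('w3',im,1.42)
print(proj(c,[.609,-.1335,.012]))
print(lid_measure(im,c,proj(c,[.609,-.1335,.012])))
W,cw,_=pickle.load(open('w2.pkl','rb')); print(lid_measure(W,cw,(222,163)))
E
```

```text
[ 0.61061011 -0.13398356  0.23324934] [1.79972610e+02 1.73738096e-01 1.43118721e+02] 0.4072378867914838 [-12.4  20.5   1.1  70.4  -0.   24.5]
[271.72765403 174.50600397]
([(np.int32(92), array([330.77173913, 171.89130435])), (np.int32(90), array([214.92222222, 173.51111111]))], [array([ 0.6452184 , -0.08046887]), array([ 0.57100741, -0.18224572])], ((0.6086887717247009, -0.13235464692115784), (0.16144466400146484, 0.10226650536060333), 53.81184768676758))
([(np.int32(50), array([169.12, 151.84])), (np.int32(76), array([269.19736842, 175.03947368]))], [array([ 0.64680413, -0.08324992]), array([ 0.57251731, -0.18510037])], ((0.6092276573181152, -0.13293103873729706), (0.16201497614383698, 0.10250620543956757), 53.77226257324219))
```

View pics/w3.png

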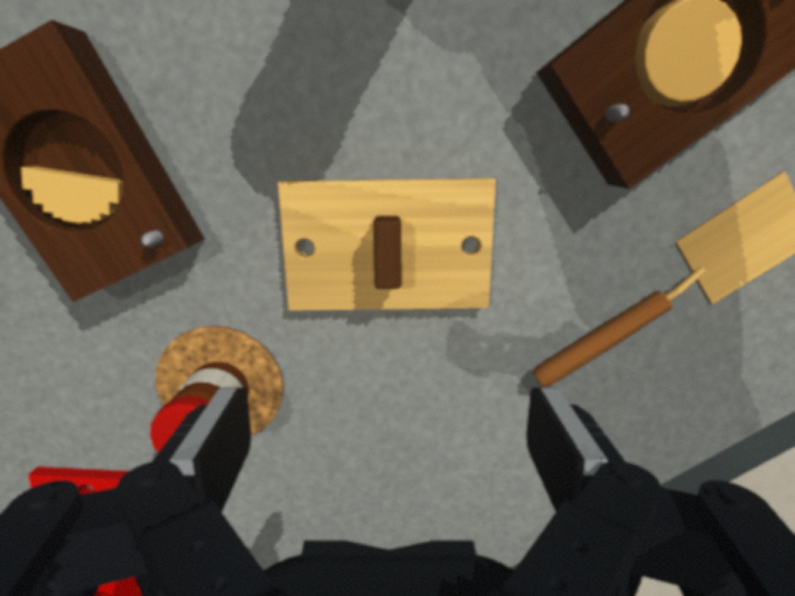

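The lid now sits at image centre (388,245) with holes at (305,247) and (471,245). The bar at (388,252) lies square between the fingers. Next I'll descend and grasp it.

Emit:
play_rows(
  commands=[
    [[-0.004,0.003,-0.1,0,0,0.006,1],[-0.004,0.003,-0.2,0,0,0.006,1],[-0.004,0.003,-0.3,0,0,0.006,1],[-0.004,0.003,-0.4,0,0,0.006,1],[-0.004,0.003,-0.44,0,0,0.006,1]],
  ],
)

```text
time_s: 13.38
ee_pos: [0.607, -0.1325, 0.054]
tcp_rot: [-179.9, -0.1, 143.9]
wrist_force: [-0.7, 0.0, 1.7]
width: 0.0854
finger_force: 0.0
```

Emit:
play_rows(
  commands=[
    [[0,0,-0.03,0,0,0,1],[0,0,-0.06,0,0,0,1],[0,0,-0.08,0,0,0,1],[0,0,-0.09,0,0,0,1],[0,0,-0.09,0,0,0,1]],
  ],
)

```text
time_s: 14.0
ee_pos: [0.6084, -0.1328, 0.0199]
tcp_rot: [-180.0, 0.1, 143.9]
wrist_force: [-0.3, 0.5, -0.2]
width: 0.0854
finger_force: 0.0
```

Emit:
play_rows(
  commands=[
    [[0,0,-0.006,0,0,0,1],[0,0,-0.006,0,0,0,-1],[0,0,-0.006,0,0,0,-1],[0,0,-0.006,0,0,0,-1],[0,0,-0.006,0,0,0,-1]],
  ],
  force=60,
)

```text
time_s: 14.62
ee_pos: [0.6086, -0.1329, 0.0179]
tcp_rot: [-180.0, 0.1, 143.9]
wrist_force: [-0.3, 0.4, -1.5]
width: 0.019
finger_force: 59.2
```

Emit:
play_rows(
  commands=[
    [[0,0,0,0,0,0,-1],[0,0,0,0,0,0,-1],[0,0,0.01,0,0,0,-1],[0,0,0.04,0,0,0,-1],[0,0,0.08,0,0,0,-1]],
  ],
)

```text
time_s: 15.25
ee_pos: [0.608, -0.1327, 0.0501]
tcp_rot: [-180.0, 0.0, 143.9]
wrist_force: [-0.7, 1.0, -1.5]
width: 0.0187
finger_force: 59.4
```

Grip is firm at 18.7 mm. I'll lift and move to the far side of the mould, so the wrist camera sees both the pins and the held lid.

Emit:
play_rows(
  commands=[
    [[0,0,0.1,0,0,0.0,-1],[0.05,0.08,0.2,0,0,0.06,-1],[0.1,0.17,0.3,0,0,0.12,-1],[0.15,0.27,0.325,0,0,0.18,-1],[0.2,0.36,0.325,0,0,0.24,-1]],
  ],
)

```text
time_s: 15.88
ee_pos: [0.6901, 0.0126, 0.1829]
tcp_rot: [180.0, 0.3, 172.9]
wrist_force: [0.7, -0.4, -1.5]
width: 0.0191
finger_force: 59.4
```

Emit:
play_rows(
  commands=[
    [[0.05,0.08,0,0,0,0.04,-1],[0.1,0.15,0,0,0,0.043,-1],[0.155,0.22,0,0,0,0.043,-1],[0.155,0.22,0,0,0,0.043,-1],[0.155,0.22,0,0,0,0.043,-1]],
  ],
)

```text
time_s: 16.5
ee_pos: [0.75, 0.099, 0.1799]
tcp_rot: [-180.0, 0.1, 177.9]
wrist_force: [-0.7, 0.1, -1.9]
width: 0.0189
finger_force: 59.4
```

Run:
```python
from h import *
import pickle
o=env.observe();print(o['ee_pos'],o['tcp_rot'],np.abs(o['dq']).max(),o['joints'].round(1))
c=env.calibration('wrist');im=env.grab_frame('wrist');pickle.dump((im,c,o),open('w4.pkl','wb'));save('w4',im,1.42)
```

```text
[0.74999796 0.09896638 0.17993959] [-1.79955888e+02  6.26297439e-02  1.77861783e+02] 0.8276047354135426 [ 7.5 36.8 19.7 72.8 -0.1  9.7]
```

View pics/w4.png

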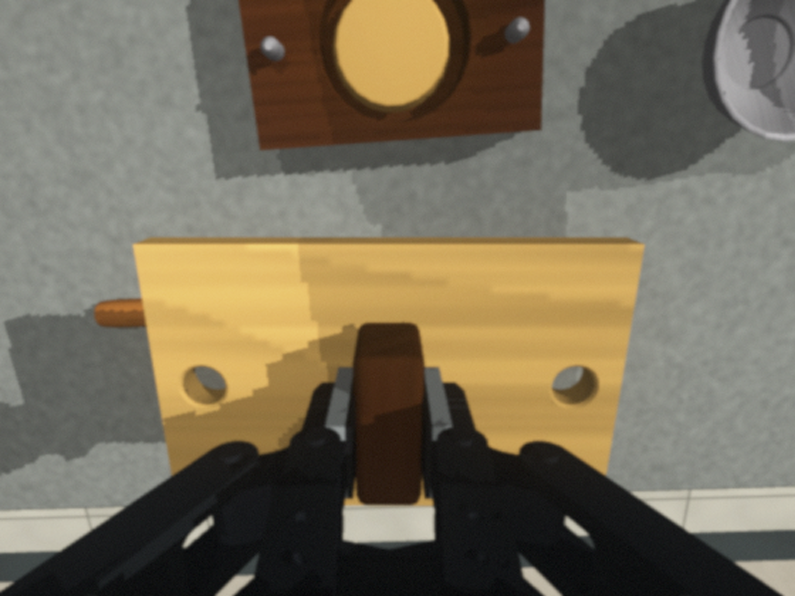

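Both are visible in one view: the pins at (272,48) and (517,28) on the whole-cake mould, and the lid holes at (204,385) and (576,385). I'll measure both in a zoomed crop.

Run:
```python
from h import *
import pickle
W,c,o=pickle.load(open('w4.pkl','rb'));tcp=o['ee_pos']
hsv=cv2.cvtColor(W,cv2.COLOR_RGB2HSV);S=hsv[:,:,1].astype(int);V=hsv[:,:,2].astype(int)
out=[]
for nm,(x,y),r in(('pinL',(192,34),16),('pinR',(364,21),16),('holeL',(144,271),25),('holeR',(405,271),25)):
    x0,y0=x-r,max(0,y-r); sub=W[y0:y+r,x0:x+r]; s=S[y0:y+r,x0:x+r];v=V[y0:y+r,x0:x+r]
    big=cv2.resize(sub[:,:,::-1],(300,int(300*sub.shape[0]/sub.shape[1])),interpolation=cv2.INTER_CUBIC); 
    if nm[0]=='p':
        m=(s<75)&(v>70)
        cn,ar,cc=near(m,(r,min(r,y))); e=cv2.minAreaRect(cn.astype(np.float32)); print(nm,ar,cc+[x0,y0],e[0]+np.array([x0,y0]),e[1:],cn.min(0)+[x0,y0],cn.max(0)+[x0,y0])
    else:
        ed=cv2.Canny(cv2.cvtColor(sub,cv2.COLOR_RGB2GRAY),40,90)>0
        pts=np.argwhere(ed)[:,::-1]; pts=cv2.convexHull(pts[np.hypot(*(pts-r).T)<21].astype(np.int32))
        e=cv2.fitEllipse(pts.astype(np.float32)); ctr=np.array(e[0])+[x0,y0]
        cv2.ellipse(big,((e[0][0]*6+3,e[0][1]*6+3),(e[1][0]*6,e[1][1]*6),e[2]),(0,255,0),1)
        print(nm,ctr,e[1:],onz(c,*ctr,tcp[2]-.006))
    out.append(cv2.copyMakeBorder(big,0,300-big.shape[0],0,0,cv2.BORDER_CONSTANT))
cv2.imwrite('pics/crop2.png',np.vstack([np.hstack(out[:2]),np.hstack(out[2:])]))
```

```text
pinL 182 [191.65934066  32.56043956] [192.29999924  32.39999962] ((17.88854217529297, 12.074767112731934), 26.56505012512207) [184.  25.] [199.  41.]
pinR 121 [367.09090909  17.73553719] [367.25000191  17.75000095] ((12.727920532226562, 10.60660171508789), 45.0) [361.  12.] [373.  25.]
holeL [144.16585541 274.15677261] ((32.01057052612305, 37.619327545166016), 149.25225830078125) [0.74981037 0.03691045 0.17393959]
holeR [404.02104187 272.20142555] ((30.46213150024414, 36.086605072021484), 63.144264221191406) [0.75354243 0.16366904 0.17393959]
```

View pics/crop2.png

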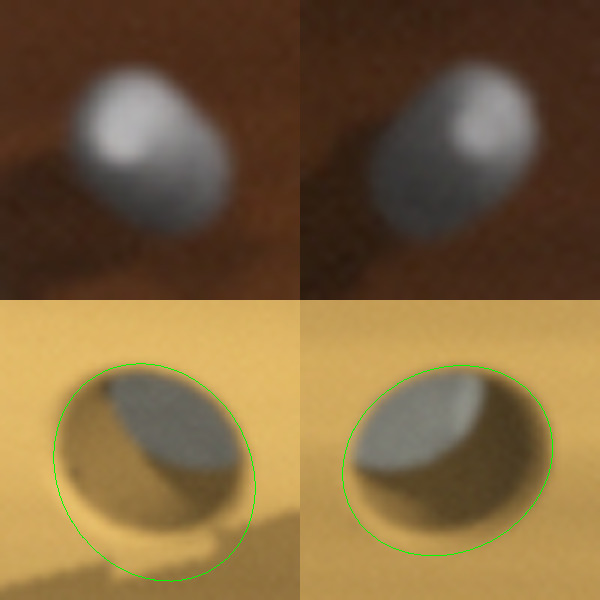

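Run:
```python
from h import *
import pickle
W,c,o=pickle.load(open('w4.pkl','rb'));tcp=o['ee_pos']
f=lambda u,v,z:onz(c,u,v,z)[:2]
deg=lambda a,b:(np.degrees(np.arctan2(*(b-a)[::-1])),np.linalg.norm(b-a),(a+b)/2)
hL,hR=f(143.6,270.4,tcp[2]-.006),f(404.4,270.6,tcp[2]-.006)
print('holes',deg(hL,hR),'minus tcp',(hL+hR)/2-tcp[:2])
tL,tR=f(189.4,30.8,.048),f(367.4,17.0,.048); bL,bR=f(193.9,36.5,.035),f(360.8,24.2,.035)
print('pintop',deg(tL,tR));print('pinbase',deg(bL,bR))
for z in(.0,.035,.05): print(z,deg(f(193.9,36.5,z),f(360.8,24.2,z))[1])
T,ct=pickle.load(open('top.pkl','rb'))
print('tri cap of pins',[tri(ct,p,c,q) for p,q in(((254.5/1.42,219.5/1.42),(191.6,33.6)),((325/1.42,216.3/1.42),(364,20.6)))])
# pins in the top image
g=cv2.cvtColor(T,cv2.COLOR_RGB2HSV)
for p in((179,154),(229,152)):
    x,y=p; m=(g[y-7:y+8,x-7:x+8,1]<90)&(g[y-7:y+8,x-7:x+8,2]>60); a=near(m,(7,7)); q=a[2]+[x-7,y-7]; print(q,a[1],onz(ct,*q,.045))
```

```text
holes (np.float64(87.78191019839802), np.float64(0.12692397093865934), array([0.75021781, 0.10036794])) minus tcp [0.00021985 0.00140156]
pintop (np.float64(91.80553379619688), np.float64(0.1285347463197908), array([0.61953245, 0.108306  ]))
pinbase (np.float64(91.62962786999306), np.float64(0.12689240455189907), array([0.62142004, 0.10767877]))
0.0 0.14238358462838632
0.035 0.12689240455189907
0.05 0.12025332737626174
tri cap of pins [array([0.6166378 , 0.10467364, 0.19746239]), array([0.62099042, 0.09049334, 0.12490647])]
[173. 154.] 45 [0.61804664 0.18627045 0.045     ]Traceback (most recent call last):
  File "<stdin>", line 16, in <module>
  File "h.py", line 23, in near
    k=[i for i in range(1,n) if s[i][4]>25]; i=min(k,key=lambda i:np.hypot(*(c[i]-p)))
                                               ~~~^^^^^^^^^^^^^^^^^^^^^^^^^^^^^^^^^^^^
ValueError: min() iterable argument is empty
```

Emit:
play_rows(
  commands=[
    [[-0.06,0.005,0,0,0,0.01,-1],[-0.13,0.01,0,0,0,0.02,-1],[-0.2,0.015,0,0,0,0.0325,-1],[-0.28,0.019,0,0,0,0.0325,-1],[-0.324,0.019,0,0,0,0.0325,-1]],
  ],
)

```text
time_s: 17.18
ee_pos: [0.6186, 0.1057, 0.1803]
tcp_rot: [-180.0, 0.1, -178.3]
wrist_force: [0.2, 0.7, -1.5]
width: 0.0187
finger_force: 59.4
```

Emit:
play_rows(
  commands=[
    [[0,0,-0.05,0,0,0,-1],[0,0,-0.1,0,0,0,-1],[0,0,-0.16,0,0,0,-1],[0,0,-0.22,0,0,0,-1],[0,0,-0.24,0,0,0,-1]],
  ],
)

```text
time_s: 17.8
ee_pos: [0.6192, 0.1056, 0.0826]
tcp_rot: [-180.0, -0.1, -178.3]
wrist_force: [-0.3, -0.8, -1.8]
width: 0.019
finger_force: 59.4
```

Emit:
play_rows(
  commands=[
    [[0,0,-0.01,0,0,0,-1],[0,0,-0.02,0,0,0,-1],[0,0,-0.025,0,0,0,-1],[0,0,-0.025,0,0,0,-1],[0,0,-0.025,0,0,0,-1]],
  ],
)

```text
time_s: 18.42
ee_pos: [0.6209, 0.1069, 0.0737]
tcp_rot: [-180.0, 0.1, -178.2]
wrist_force: [-0.5, -0.6, -0.9]
width: 0.0184
finger_force: 59.4
```

Run:
```python
from h import *
import pickle
o=env.observe();print(o['ee_pos'],o['tcp_rot'],o['wrist_force'])
c=env.calibration('wrist');im=env.grab_frame('wrist');pickle.dump((im,c,o),open('w5.pkl','wb'))
a=[cv2.resize(im[y-26:y+26,x-26:x+26,::-1],(390,390),interpolation=cv2.INTER_CUBIC) for x,y in((144,271),(405,271))]
cv2.imwrite('pics/crop3.png',np.hstack(a))
```

```text
[0.62090088 0.10693349 0.07374595] [-1.79984544e+02  9.19229518e-02 -1.78237187e+02] [-0.46237948 -0.61550754 -0.88231434]
```

View pics/crop3.png

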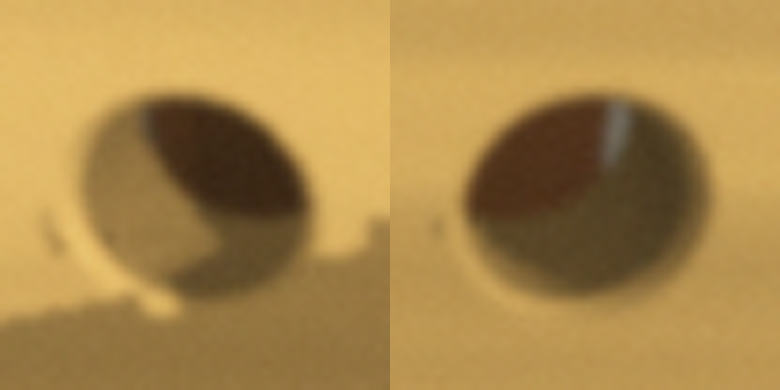

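In the crop, slivers of the steel pins show through both holes, at (148,115) in the left one and (615,130) in the right one. I'll compute the lateral offset they imply.

Run:
```python
from h import *
import pickle
W,c,o=pickle.load(open('w5.pkl','rb'));tcp=o['ee_pos'];zt=tcp[2]-.006
hL,hR=onz(c,143.6,270.4,zt),onz(c,404.4,270.6,zt)
print(hL,hR,np.linalg.norm(hR-hL))
th=np.linspace(0,2*np.pi,73)
for nm,h,row,side,obs in(('L',hL,259.9,1,137.8),('R',hR,261.9,-1,407.2)):
    for dy in(-.002,-.001,0,.001,.002):
        P=[proj(c,[h[0]+.005*np.cos(t),h[1]+dy+.005*np.sin(t),z]) for t in th for z in(.035,.047)]
        H=cv2.convexHull(np.array(P,np.float32))[:,0]
        us=[]
        for a,b in zip(H,np.roll(H,-1,0)):
            if (a[1]-row)*(b[1]-row)<0: us.append(a[0]+(b[0]-a[0])*(row-a[1])/(b[1]-a[1]))
        print(nm,dy,np.round(us,1),'obs',obs, H.min(0),H.max(0))
m=masks(W)
```

```text
[0.62293    0.04491551 0.06774595] [0.61924652 0.17176838 0.06774595] 0.12690633766173148
L -0.002 [157.5 151.9] obs 137.8 [144.48782 235.08168] [169.36455 260.30124]
L -0.001 [159.5 153.5] obs 137.8 [146.3325  235.13017] [171.09715 260.3505 ]
L 0 [161.4 155.2] obs 137.8 [148.17697 235.17868] [172.82957 260.39978]
L 0.001 [163.4 156.9] obs 137.8 [150.02124 235.22717] [174.56181 260.44904]
L 0.002 [165.4 158.6] obs 137.8 [151.8653  235.27565] [176.29387 260.49832]
R -0.002 [] obs 407.2 [371.4286  235.28073] [395.9384 260.4872]
R -0.001 [] obs 407.2 [373.15012 235.32918] [397.7678  260.53644]
R 0 [] obs 407.2 [374.87143 235.37762] [399.597   260.58566]
R 0.001 [] obs 407.2 [376.5926  235.42607] [401.42596 260.63486]
R 0.002 [] obs 407.2 [378.31354 235.4745 ] [403.25473 260.68408]
```

Those streaks sit at the same spots as in the previous crop, which had no pins below, so they are light on the hole walls. The pins should lie just out of sight, which agrees with the prediction. I'll lower slowly and watch the force.

Emit:
play_rows(
  commands=[
    [[0,0,-0.004,0,0,0,-1],[0,0,-0.008,0,0,0,-1],[0,0,-0.012,0,0,0,-1],[0,0,-0.016,0,0,0,-1],[0,0,-0.02,0,0,0,-1]],
  ],
)

```text
time_s: 19.1
ee_pos: [0.6207, 0.1068, 0.0653]
tcp_rot: [-180.0, 0.1, -178.2]
wrist_force: [0.9, -0.1, -1.0]
width: 0.019
finger_force: 59.4
```

Emit:
play_rows(
  commands=[
    [[0,0,-0.003,0,0,0,-1],[0,0,-0.006,0,0,0,-1],[0,0,-0.009,0,0,0,-1],[0,0,-0.01,0,0,0,-1],[0,0,-0.01,0,0,0,-1]],
  ],
)

```text
time_s: 19.73
ee_pos: [0.6207, 0.1068, 0.0614]
tcp_rot: [-180.0, 0.1, -178.2]
wrist_force: [0.6, 0.2, -1.1]
width: 0.0189
finger_force: 59.4
```

No contact force, and the lid is already below the pin tops, so the pins are in the holes. I'll continue to flush.

Emit:
play_rows(
  commands=[
    [[0,0,-0.004,0,0,0,-1],[0,0,-0.008,0,0,0,-1],[0,0,-0.012,0,0,0,-1],[0,0,-0.016,0,0,0,-1],[0,0,-0.016,0,0,0,-1]],
  ],
)

```text
time_s: 20.35
ee_pos: [0.6206, 0.1068, 0.0549]
tcp_rot: [-180.0, 0.1, -178.2]
wrist_force: [0.1, 0.3, -0.7]
width: 0.0187
finger_force: 59.4
```

Emit:
play_rows(
  commands=[
    [[0,0,-0.002,0,0,0,-1],[0,0,-0.004,0,0,0,-1],[0,0,-0.006,0,0,0,-1],[0,0,-0.006,0,0,0,-1],[0,0,-0.006,0,0,0,-1]],
  ],
)

```text
time_s: 20.98
ee_pos: [0.6208, 0.1068, 0.0527]
tcp_rot: [-180.0, 0.1, -178.2]
wrist_force: [0.3, -1.0, -0.2]
width: 0.0191
finger_force: 59.6
```

Emit:
play_rows(
  commands=[
    [[0,0,-0.002,0,0,0,-1],[0,0,-0.003,0,0,0,-1],[0,0,-0.003,0,0,0,-1],[0,0,-0.003,0,0,0,-1],[0,0,-0.003,0,0,0,-1]],
  ],
)

```text
time_s: 21.6
ee_pos: [0.6208, 0.1069, 0.0527]
tcp_rot: [-180.0, 0.1, -178.2]
wrist_force: [-4.6, -0.9, 8.7]
width: 0.019
finger_force: 61.0
```

Seated: 8.7 N at TCP z 0.0527, which is the expected flush height. I'll release and retreat.

Emit:
play_rows(
  commands=[
    [[0,0,0,0,0,0,1],[0,0,0,0,0,0,1],[0,0,0,0,0,0,1],[0,0,0,0,0,0,1],[0,0,0.02,0,0,0,1]],
  ],
)

```text
time_s: 22.22
ee_pos: [0.6201, 0.1067, 0.059]
tcp_rot: [-180.0, -0.0, -178.2]
wrist_force: [-0.2, 0.3, -0.2]
width: 0.0853
finger_force: 0.0
```

Emit:
play_rows(
  commands=[
    [[0,0,0.05,0,0,0,1],[0,0,0.15,0,0,0,1],[0,0,0.28,0,0,0,1],[0,0,0.4,0,0,0,1],[0,0,0.45,0,0,0,1]],
  ],
)

```text
time_s: 22.85
ee_pos: [0.6222, 0.1071, 0.2439]
tcp_rot: [180.0, 0.4, -178.2]
wrist_force: [0.9, 0.0, -0.2]
width: 0.0854
finger_force: 0.0
```

Run:
```python
from h import *
o=env.observe();print(o['ee_pos'],o['wrist_force'],o['width'])
c=env.calibration('wrist');im=env.grab_frame('wrist');S=env.grab_frame('scene')
a=cv2.resize(im[:,:,::-1],(400,300));b=cv2.resize(S[110:360,160:430,::-1],(400,370))
cv2.imwrite('pics/fin.png',np.vstack([cv2.resize(np.hstack([cv2.copyMakeBorder(a,0,70,0,0,cv2.BORDER_CONSTANT),b]),None,fx=1,fy=1)]))
hs,w,r=lid_measure(im,c,proj(c,[.6206,.1075,.047]),.047);print(hs,w,r)
```

```text
[0.622208   0.10709727 0.24390555] [ 0.86144248  0.00426679 -0.20864437] 0.08536227523869476
[(np.int32(91), array([210.86813187, 177.43956044])), (np.int32(85), array([335.52941176, 177.44705882]))] [array([0.62186125, 0.04483303]), array([0.61807103, 0.1717782 ])] ((0.6218820810317993, 0.10803193598985672), (0.10209771990776062, 0.161178320646286), 1.7163761854171753)
```

View pics/fin.png

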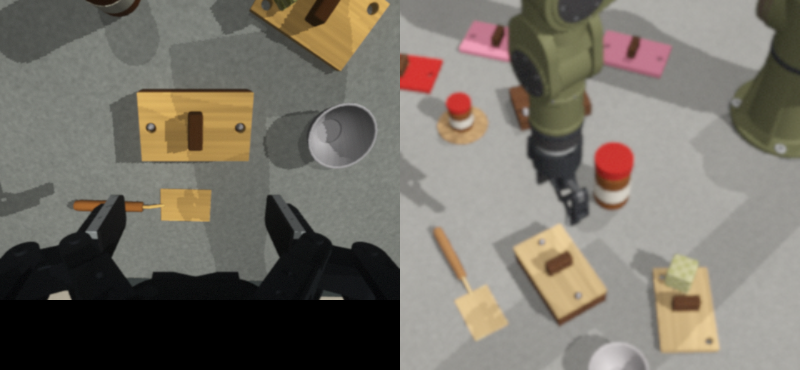

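The lid lies flat on the mould with both pins showing in its holes at (151,128) and (241,127). The jar is upright on the mat at (459,112), and the packet lid, bowl, tall jar and spatula are where they were. I'll hand in.

```bash
python3 -c "
from workcell import env
print(env.job_done())"
```

```text
the job is handed in; nothing more can be done
None
```

I closed the whole-cake mould with its matching lid (lid_line), stood the jar upright on the mat, left everything else in place and handed the job in at about 23 s; the hand-in call returned no verdict.

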